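# Press the label holder home in the empty shelf clip

### The arm

A 6-joint arm with a two-finger parallel gripper is mounted at the origin on the work surface. World frame = base frame: x ahead of the robot, y to its left, z up, the work surface at z = 0. Lengths are in m, angles in degrees, forces in N, time in s.
With the tool pointing down it reaches from about 0.25 to 0.725 m from the base axis. Payload 9.7 kg.
Tool frame: the origin (TCP) lies on the centre line of the jaws, within the pads' length; the fingertips stand 17 mm ahead of it and the grasp point (between the pads) lies 2 mm behind it (bot.tip_extent is the distance from the TCP to the fingertips, in m); z points along the fingers, y is the line along which they close (so a half turn about z gives the same grasp; the last joint's range is limited). The gripper opens to 85 mm and grips with 20 to 120 N. Pads are 22 mm wide; open, the fingers measure 114 mm over their backs; the gripper's body (76 mm by 85 mm) begins 54 mm behind the grasp point. The pads swing forward as they close: fully open they stand 13 mm farther back than shut.
Start: joints at [-68.583, 4.979, 10.078, 95.1, 0, 90], TCP at [0.201, -0.512, 0.248] pointing down, gripper open.
Joint ranges: [-179.16, 179.16], [-48.56, 103.87], [-65.8, 70.77], [-126.05, 130.52], [-82.76, 87.17], [-180, 180]. Speed limits (degrees/s): [127.2, 127.2, 147.25, 180, 180, 180].

### API

Orientations are given as [roll, pitch, yaw] about the fixed x, y, z axes, in that order (R = Rz(yaw) Ry(pitch) Rx(roll)).
In Python, from workcell import bot gives the robot as it stands.
- The arm moves only by the tool carry_out, never from a script. Its argument "moves" is text: rows parted by semicolons, each of 7 numbers parted by spaces: the shift along the tool's x, y, z in mm, then the turn, a rotation vector about the tool's x, y, z in degrees, then the finger opening in mm, from 0 to 85.4. A call has 1 to 20 rows; each row is the pose to reach, as a shift and turn from the pose commanded when the call began, along the tool's axes at that moment; what a row does not reach only later rows make up. A row lasts 1/10 s, in which the tool goes at most 50 mm and 8.59 degrees, less where a joint would pass 70% of its speed; a pose out of reach is approached as far as the arm can. A call with a gripper value outside its range is refused whole. The fingers move at their own pace and stop on an object; "force" is the grip in N (left out, the last holds). Time passes only in rows, so rows that repeat a pose let the fingers close. It gives the time, the measured TCP pose, the force, the opening and the grip force at its end, in the units of the state.
- bot.get_obs(): the state, without advancing time (a new reading comes with each control period).
- bot.camera(name): name is "scene" or "top"; returns a dict with "img" (400x640x3 uint8, red, green, blue), "mtx" (3x3 intrinsics, pixels), "position" and "orientation" of the camera in the world. Camera axes: x right, y up, looking along -z (the intrinsics and any distortion apply to the point x, -y, -z); pixel columns grow to the right and rows downward; lengths in m; the calibration is good to about 2 mm. A picture is of the moment at which its call begins. There is no depth.
- bot.job_done(): hands the job in; it is judged then, once.
The state is a dict: "time": time; "q": joint angles; "qd": joint speeds; "joint_efforts": joint torques, N m; "ee_pos": TCP position; "tcp_rot": TCP orientation; "wrist_force": force on the tool from outside, world axes, zero at the start; "torque": the same for the moment, N m; "opening": finger opening in m; "grasp_force": force on a finger pad.
Only numpy, scipy, OpenCV 4.12 (cv2) and the standard library are available. Lean on these libraries where they do the work, as an engineer would, in place of code of your own. Each camera call takes 0.05 s, during which the arm holds its last target. There are 200 camera calls.

### The job

Take the loose label holder out of its stand and push its thin lower edge down behind the lip of the one empty label clip on the front edge of the riser shelf, label facing outwards like its neighbours and its ends level with the clip's. There is a sprung strip in the clip: press the holder down against it until you feel it fully home, without forcing it. Finish while still holding it pressed there with the fingers, so that I can tighten the clip's screw, and leave everything else on the bench and shelf where it stands.

Things in the scene. Friction and masses are not known exactly. Their poses are not given: they have to be found in the camera images.
- holder_center (a point): the loose label holder: white plastic, 80 mm wide (its y), 82 mm tall (its z, up). Lower 60 mm is a 5 mm thick plate (the tongue) whose front (its -x side) carries a paper label; the top 22 mm is a bar 10 mm thick (its x) over the whole width, to be pinched across its thickness. About 80 g. This point is its centre, 41 mm above its lower edge. At the start it stands upright in the stand, label roughly towards the robot
- holder_foot (a point): middle of the holder's lower edge, same axes
- holder: the same holder; origin at the middle of its lower edge
- stand: fixed grey plastic stand with 75 x 120 mm base; two walls 36 mm tall form a slot along its y, 7 mm wide, floor 8 mm above the bench, in which the holder stands. Origin under its centre on the bench
- clip_mouth (a point): the empty grey clip, fixed on the front edge of the riser shelf: middle of the mouth of its upward-opening slot. Slot runs 80 mm along y (ends open), x points into the shelf, z up. Mouth is flared, 20 mm wide at this level, narrowing over the top 8 mm to a straight 8 mm gap between the front lip and the back plate. The sprung strip's top lies 22 mm below this point at rest and 34 mm below when fully down, so the holder's lower edge is then 34 mm below this point
- clip: the same empty clip; origin 48 mm under the mouth point. Its two neighbours look the same but are filled, one clip every 120 mm; which of the three places is empty varies
- clip_screw (a point): head of the locking screw on the front of the empty clip, 13 mm in front of the slot's middle plane
- strip (a joint): how far the sprung strip inside the empty clip is pressed down, m: 0 at rest, 0.012 fully down on its stop; takes 3.2 N to start and 8 N at the stop
- clip_b: a neighbouring clip with a holder already seated (its top 48 mm above the clips' mouths); origin 48 mm under its mouth
- clip_c: the other filled clip, likewise
- shelf: fixed grey riser shelf on the bench, 190 deep (x) x 380 wide (y) x 100 mm tall; origin under its centre on the bench. The clips' mouths lie 8 mm above its top
- reagent: bystander: bottle 52 mm across, 85 mm tall, standing on the riser shelf behind the clips; origin under its centre
- jar: bystander: jar 60 mm across, 70 mm tall, on the riser shelf behind the clips; origin under its centre
- slidebox: bystander: flat grey and white slide box, 77 x 102 mm, 34 mm tall, on the riser shelf behind the clips; origin under its centre
- petri: bystander: closed petri dish 90 mm across, 16 mm tall, on the bench; origin under its centre
- beaker: bystander: glass beaker 68 mm across, 80 mm tall, on the bench; origin under its centre
- tray_block: bystander: wooden block 60 x 90 mm, 30 mm tall, on the bench; origin under its centre
- dropper: bystander: amber dropper bottle 36 mm across, 70 mm tall, on the bench; origin under its centre
There are look-alikes about, which are no part of the job. Of the things shaped like the holder, the white one is meant.

How it is judged:
By the outcome, as a careful person would: the job done as asked, in the order asked, and still so for the second after the job is handed in, while the arm keeps its last pose, push and grip.
It also fails if it takes over 35 s, if anything falls off the work surface, if the arm or the gripper's body presses on something with over 40 N, if the wrist force passes 120 N, or if a joint passes its speed limit or range.

## Working session

There is one attempt and no reset: what is moved stays moved. The work goes in short steps, Python scripts to look and compute and a tool call to move; the robot and the scene stay as the last step left them, time stands still between calls to the robot, and variables do not carry over. Pictures are saved under pics/ and viewed, at most 10 in all, crops included, and the job is handed in when it is done.

Besides the shell and the picture viewer there is one more tool, called after "Emit:" by a JSON object that holds its "api" and its "payload". carry_out: Moves the arm, as the interface text tells. Its arguments: {"type":"object","properties":{"moves":{"type":"string"},"force":{"type":"number"}},"required":["moves"]}

```bash
mkdir -p pics; ls; python3 - <<'E'
from workcell import bot
import cv2
o=bot.get_obs();print(o)
for n in("scene","top"):
    c=bot.camera(n);cv2.imwrite(f"pics/{n}0.png",c["img"][:,:,::-1]);print(n,c["mtx"],c["position"],c["orientation"],[k for k in c])
E
```

```text
pics
{'time': 0.0, 'q': array([-6.85810709e+01,  5.00969766e+00,  1.00341837e+01,  9.50993825e+01,
        1.66998229e-03,  8.99999454e+01]), 'qd': array([ 0.01193898, -0.02950274, -0.00861922, -0.08003242,  0.05103692,
        0.07566521]), 'joint_efforts': array([-9.66358566e-04, -5.20384848e+01,  4.64803755e+01,  1.63048255e-02,
       -8.28860948e-05, -1.12862415e-05]), 'ee_pos': array([ 0.20078226, -0.51181672,  0.24759409]), 'tcp_rot': array([-1.79925104e+02, -1.67005219e-03,  2.14189814e+01]), 'wrist_force': array([-0.09270293, -0.50055872, -0.79396281]), 'torque': array([-0.0137709 , -0.00385539,  0.00520117]), 'grasp_force': 0.0, 'opening': 0.08517831681145613}
scene [[365.9912032    0.         317.37888657]
 [  0.         365.9912032  194.59063921]
 [  0.           0.           1.        ]] [ 0.8942356  -0.63024494  0.66964619] [50.17174252  1.03991154 27.96363852] ['img', 'mtx', 'position', 'orientation']
top [[373.07154268   0.         321.96295017]
 [  0.         373.07154268 202.86890598]
 [  0.           0.           1.        ]] [ 0.38358321 -0.01672201  1.02075461] [ 12.59630998  -0.10193866 -93.33897712] ['img', 'mtx', 'position', 'orientation']
```

View pics/scene0.png

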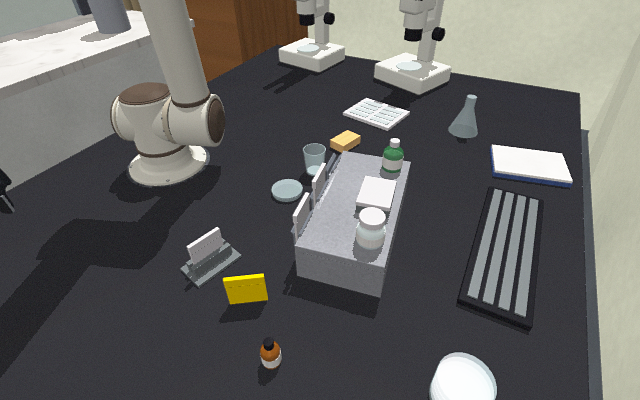

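View pics/top0.png

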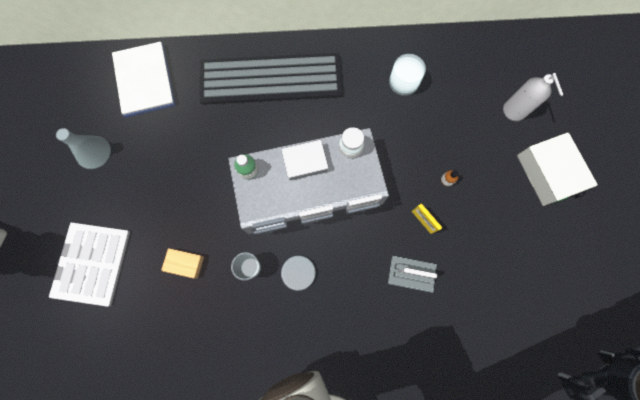

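The scene picture shows the white holder in its stand at (207,243), with the yellow look-alike at (246,289) and the seated holders at (302,215) and (320,182). The top picture shows the stand at (412,272), yellow at (427,219) and the clips near (265,226), (316,216) and (364,205). I choose the white one in the stand. The next crop checks it and shows which clip is empty.

```bash
python3 - <<'E'
import cv2,numpy as np
s=cv2.imread("pics/scene0.png");t=cv2.imread("pics/top0.png")
r=lambda i,k:cv2.resize(i,None,fx=k,fy=k,interpolation=cv2.INTER_CUBIC)
a=r(s[135:260,270:350],4.8)[:600,:384]
b=r(s[215:300,170:270],4)[:300,:400]
c=r(t[190:240,230:400],2.35)[:,:400];d=r(t[250:300,380:445],6)[:180+120,:400]
R=np.zeros((600,800,3),np.uint8);R[:a.shape[0],:a.shape[1]]=a
R[:b.shape[0],400:400+b.shape[1]]=b
R[300:600,400:400+d.shape[1]]=d
cv2.imwrite("pics/crop1.png",R)
cv2.imwrite("pics/crop2.png",r(t[190:240,225:395],4.7))
E
```

```text
(no output)
```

View pics/crop1.png

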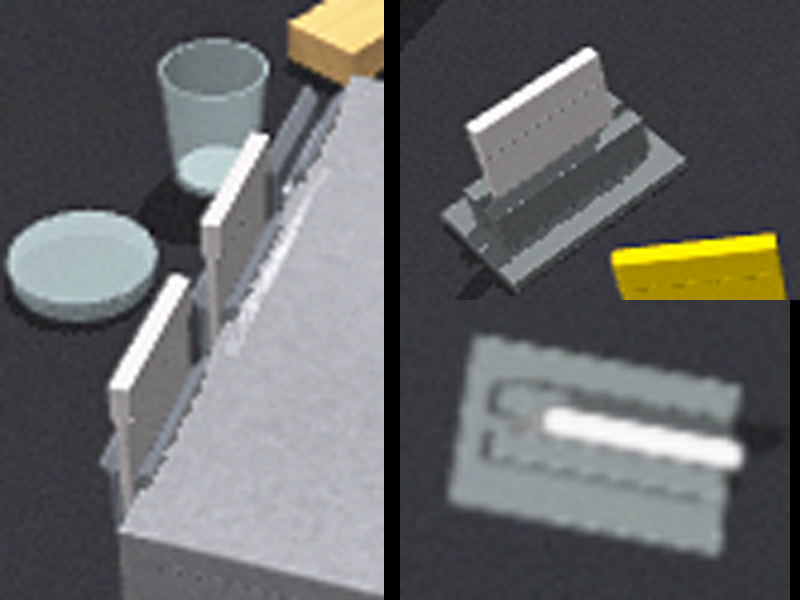

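View pics/crop2.png

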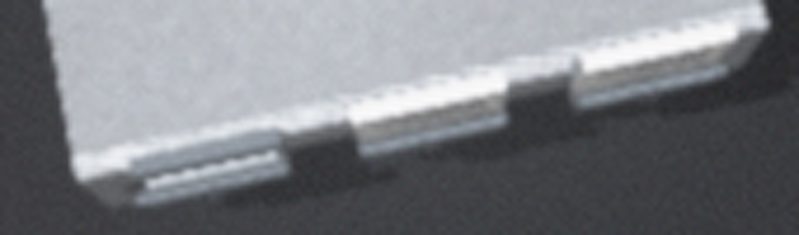

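The crops confirm the white holder, pinchable by its bar, in the grey stand and overhanging its right end. The empty clip is the leftmost one in the top picture, at about (270,226), with its bright strip visible. Next I measure.

```bash
cat > h.py <<'E'
import numpy as np,cv2
from scipy.spatial.transform import Rotation as R
CAM={"scene":([[365.9912,0,317.37888657],[0,365.9912,194.59063921],[0,0,1]],[0.8942356,-0.63024494,0.66964619],[50.17174252,1.03991154,27.96363852]),
"top":([[373.07154268,0,321.96295017],[0,373.07154268,202.86890598],[0,0,1]],[0.38358321,-0.01672201,1.02075461],[12.59630998,-0.10193866,-93.33897712])}
def back(cam,px,z):
    K,p,o=map(np.array,CAM[cam]);px=np.atleast_2d(px)
    d=np.c_[px,np.ones(len(px))]@np.linalg.inv(K).T*[1,-1,-1]
    d=d@R.from_euler("xyz",o,degrees=True).as_matrix().T
    return p+d*((z-p[2])/d[:,2])[:,None]
def proj(cam,X):
    K,p,o=map(np.array,CAM[cam])
    d=(np.atleast_2d(X)-p)@R.from_euler("xyz",o,degrees=True).as_matrix()*[1,-1,-1]
    q=d@K.T;return q[:,:2]/q[:,2:]
E
python3 - <<'E'
from h import *
from workcell import bot
print(bot.tip_extent)
t=cv2.imread("pics/top0.png")
np.set_printoptions(precision=4,suppress=True)
def blob(x0,x1,y0,y1,z,th):
    c=cv2.resize(t[y0:y1,x0:x1],None,fx=8,fy=8,interpolation=cv2.INTER_LINEAR).min(2)
    m=(c>th).astype(np.uint8)
    n,l,s,ce=cv2.connectedComponentsWithStats(m);i=1+s[1:,4].argmax()
    ys,xs=np.nonzero(l==i);b=cv2.boxPoints(cv2.minAreaRect(np.c_[xs,ys].astype(np.float32)))
    p=(b+.5)/8-.5+[x0,y0];w=back("top",p,z)
    e=[w[1]-w[0],w[2]-w[1]];L=[np.linalg.norm(v) for v in e];v=e[int(np.argmax(L))]
    print(p.ravel(),"ctr",w.mean(0),"size",L,"dir",np.degrees(np.arctan2(v[1],v[0])))
for th in(150,180,210):
    blob(395,445,258,285,.09,th)
    blob(300,336,205,225,.156,th);blob(345,385,190,212,.156,th)
g=back("top",[[229,155],[371,131],[388.4,192.6],[241,225]],.1);print(g)
for i,j in((0,1),(3,2),(0,3),(1,2)):
    v=g[j]-g[i];print(np.linalg.norm(v),np.degrees(np.arctan2(v[1],v[0])))
print(back("top",[[225+145/4.7,190+187/4.7],[225+280/4.7,190+155/4.7]],.086))
# empty clip patch
print(t[215:236,270].tolist())
E
```

```text
0.017
[400.601  273.0053 401.954  266.1754 437.0438 273.1272 435.6907 279.957 ] ctr [ 0.4012 -0.2575  0.09  ] size [np.float64(0.017047556577949565), np.float64(0.08701569038132137)] dir -104.49574198428287
[299.5625 216.9375 299.5625 204.5625 335.4375 204.5625 335.4375 216.9375] ctr [ 0.558  -0.0179  0.156 ] size [np.float64(0.029834018142235727), np.float64(0.08511688253398826)] dir -93.31668341117914
[344.5625 206.3125 344.5625 189.5625 384.4375 189.5625 384.4375 206.3125] ctr [ 0.5827 -0.1314  0.156 ] size [np.float64(0.04101539890800102), np.float64(0.09550828492275847)] dir -93.31234995291412
[402.83   271.8947 403.8149 266.8977 436.7157 273.383  435.7307 278.3799] ctr [ 0.402  -0.2599  0.09  ] size [np.float64(0.012476005271674917), np.float64(0.08154657228125296)] dir -104.43827213160067
[299.5625 204.5625 335.4375 204.5625 335.4375 216.1875 299.5625 216.1875] ctr [ 0.5589 -0.0179  0.156 ] size [np.float64(0.08511690063863356), np.float64(0.028041961258053888)] dir -93.31668341117908
[344.5625 189.5625 384.4375 189.5625 384.4375 205.1875 344.5625 205.1875] ctr [ 0.584  -0.131
[... 664 characters left out ...]
14454767751893085)] dir -80.78187930701363
[[ 0.7303  0.2037  0.1   ]
 [ 0.7757 -0.1711  0.1   ]
 [ 0.6058 -0.2007  0.1   ]
 [ 0.5441  0.1746  0.1   ]]
0.37756487984891457 -83.09243501006776
0.38037895111553516 -80.65731296617797
0.18848159433556969 -171.10783754128778
0.17244186747421408 -170.10143711968718
[[0.5321 0.1402 0.086 ]
 [0.5453 0.0672 0.086 ]]
[[196, 188, 184], [207, 201, 197], [221, 217, 212], [229, 225, 222], [207, 198, 194], [171, 162, 157], [165, 155, 148], [163, 152, 145], [142, 133, 126], [131, 123, 117], [194, 188, 183], [202, 194, 186], [160, 153, 145], [147, 140, 133], [141, 131, 125], [109, 101, 95], [90, 85, 81], [82, 76, 73], [70, 65, 66], [68, 65, 64], [70, 67, 64]]
```

```bash
cat >> h.py <<'E'
from scipy.optimize import differential_evolution
from scipy.ndimage import map_coordinates
def grad(img):
    g=cv2.GaussianBlur(cv2.cvtColor(img,cv2.COLOR_BGR2GRAY).astype(np.float32),(0,0),.7)
    return np.hypot(cv2.Sobel(g,-1,1,0),cv2.Sobel(g,-1,0,1))
def line(a,b,n=60): return a+(b-a)*np.linspace(0.02,.98,n)[:,None]
def rect(c,yaw,z,w=.08,t=.01):
    r=R.from_euler("z",yaw,degrees=True).as_matrix()
    P=np.array([[-t/2,-w/2,0],[t/2,-w/2,0],[t/2,w/2,0],[-t/2,w/2,0]])@r.T+[c[0],c[1],z]
    return P
def pts(P): return np.vstack([line(P[i],P[(i+1)%4]) for i in range(4)])
def score(G,X,cams=("scene","top")):
    return sum(np.sqrt(map_coordinates(G[c],proj(c,X)[:,::-1].T,order=1)).mean() for c in cams)
def fit(G,model,bounds,cams=("scene","top")):
    r=differential_evolution(lambda p:-score(G,model(p),cams),bounds,seed=1,tol=1e-6,maxiter=80)
    return r.x,-r.fun
def row(p):
    u=np.array([-np.sin(np.radians(p[2])),np.cos(np.radians(p[2]))])
    return np.vstack([pts(rect(np.array(p[:2])-s*u,p[2],.156)) for s in(.12,.24)])
E
python3 - <<'E'
from h import *
np.set_printoptions(precision=4,suppress=True)
I={c:cv2.imread(f"pics/{c}0.png") for c in CAM};G={c:grad(I[c]) for c in CAM}
B=[(.51,.57),(.07,.13),(4,14)]
for cams in(("scene","top"),("scene",),("top",)):
    p,s=fit(G,row,B,cams);print("clip",cams,p,s)
    if len(cams)==2:pc=p
H=lambda p:pts(rect(p,p[2],.09))
for cams in(("scene","top"),("scene",),("top",)):
    p,s=fit(G,H,[(.38,.42),(-.28,-.24),(-22,-6)],cams);print("holder",cams,p,s)
    if len(cams)==2:ph=p
def ov(cam,x0,x1,y0,y1,k):
    im=cv2.resize(I[cam][y0:y1,x0:x1],None,fx=k,fy=k,interpolation=cv2.INTER_CUBIC)
    for X,col in((row(pc),(0,0,255)),(H(ph),(0,0,255)),(pts(rect(pc,pc[2],.108,.08,.02)),(0,200,0))):
        for q in proj(cam,X):
            q=(q+.5-[x0,y0])*k
            cv2.circle(im,tuple(int(v) for v in q),0,col,-1)
    return im
A=[ov("scene",285,350,145,245,5),ov("top",235,390,185,240,3),ov("top",395,445,255,290,6),ov("scene",180,235,225,265,5)]
C=np.zeros((600,800,3),np.uint8)
for a,(x,y) in zip(A,((0,0),(330,0),(330,170),(330,390))):
    C[y:y+a.shape[0],x:x+a.shape[1]]=a[:600-y,:800-x]
cv2.imwrite("pics/ov.png",C)
E
```

```text
clip ('scene', 'top') [0.5395 0.1045 9.4204] 34.014801025390625
clip ('scene',) [0.5403 0.1044 9.3307] 20.37738800048828
clip ('top',) [0.5381 0.1047 9.5324] 13.958521842956543
holder ('scene', 'top') [  0.4024  -0.2613 -14.228 ] 40.067405700683594
holder ('scene',) [  0.4024  -0.2617 -14.3702] 21.701818466186523
holder ('top',) [  0.4025  -0.2609 -13.922 ] 18.439977645874023
```

View pics/ov.png

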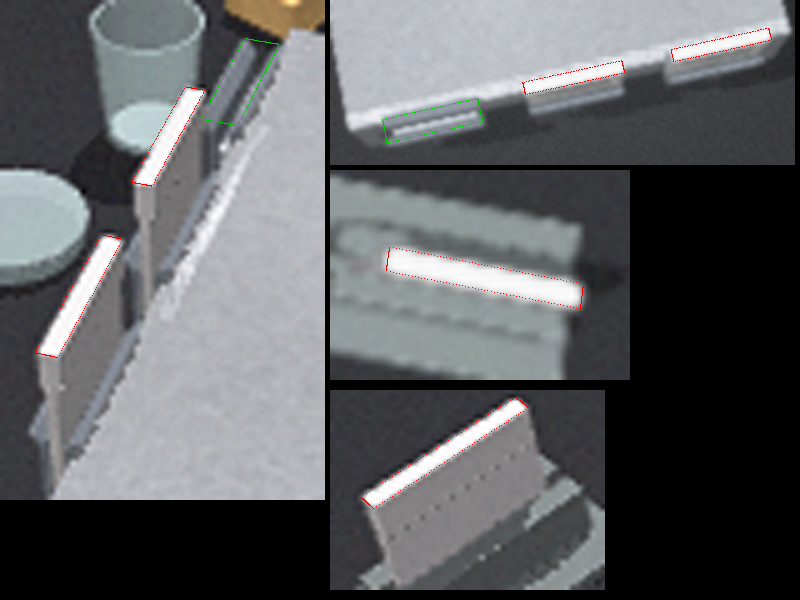

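The overlay fits well: the clip mouth is at (0.5395, 0.1045) with yaw 9.4°, and the holder is at (0.4024, -0.2613) with yaw -14.2°. Next I work out the moves.

```bash
cat >> h.py <<'E'
def rel(p0,yaw0,p1,yaw1):
    r=R.from_euler("xyz",[180,0,yaw0],degrees=True)
    d=r.inv().apply(np.array(p1)-p0)*1000
    return np.round(d,1),"turn z",round(yaw0-yaw1,2)
E
python3 - <<'E'
from h import *
s=[.2008,-.5118,.2476]
print(rel(s,21.417,[.4024,-.2613,.16],75.8))
print(rel([.4024,-.2613,.16],75.8,[.4024,-.2613,.079],75.8))
E
```

```text
(array([ 279.1, -159.6,   87.6]), 'turn z', -54.38)
(array([ 0., -0., 81.]), 'turn z', 0.0)
```

Emit:
{"api": "carry_out", "payload": {"moves": "15 -8 5 0 0 -3 60;50 -29 16 0 0 -10 40;95 -54 30 0 0 -18.5 40;140 -80 44 0 0 -27 40;185 -106 58 0 0 -36 40;225 -129 70 0 0 -44 40;258 -147 81 0 0 -50 40;274 -157 86 0 0 -53.5 40;279 -159.6 87.6 0 0 -54.4 40;279 -159.6 87.6 0 0 -54.4 40;279 -159.6 87.6 0 0 -54.4 40;279 -159.6 87.6 0 0 -54.4 40", "force": 30}}

```text
time: 1.3
ee_pos: [0.4018, -0.2626, 0.1611]
tcp_rot: [180.0, 0.0, 75.7]
wrist_force: [0.6, -0.6, -0.3]
opening: 0.0404
grasp_force: 0.0
```

```bash
python3 - <<'E'
from h import *
from workcell import bot
o=bot.get_obs();print(o["ee_pos"],o["tcp_rot"],o["opening"],o["wrist_force"])
print(rel(o["ee_pos"],o["tcp_rot"][2],[.4024,-.2613,.079],75.8))
E
```

```text
[ 0.4018361  -0.26259064  0.16106258] [1.79973903e+02 1.87053260e-02 7.56737475e+01] 0.040408227418571384 [ 0.58151105 -0.59083759 -0.31526612]
(array([ 1.4,  0.2, 82.1]), 'turn z', np.float64(-0.13))
```

Emit:
{"api": "carry_out", "payload": {"moves": "0 0 20 0 0 0 40;0 0 45 0 0 0 40;0 0 65 0 0 0 40;0 0 76 0 0 0 40;0 0 81 0 0 0 40;0 0 81 0 0 0 40;0 0 81 0 0 0 40;0 0 81 0 0 0 40"}}

```text
time: 2.1
ee_pos: [0.4027, -0.2619, 0.0807]
tcp_rot: [179.9, 0.0, 75.8]
wrist_force: [0.2, -0.5, -1.0]
opening: 0.0399
grasp_force: 0.0
```

```bash
python3 - <<'E'
from h import *
from workcell import bot
o=bot.get_obs();print(o["ee_pos"],o["tcp_rot"],o["opening"],o["wrist_force"])
I={n:bot.camera(n)["img"][:,:,::-1] for n in CAM}
k=lambda n,x,y,w,h,f:cv2.resize(I[n][y:y+h,x:x+w],None,fx=f,fy=f,interpolation=cv2.INTER_CUBIC)
cv2.imwrite("pics/g.png",k("scene",160,190,100,100,6))
E
```

```text
[ 0.4027292  -0.26190047  0.08069978] [1.79917691e+02 2.79664844e-02 7.58091106e+01] 0.039904243093270675 [ 0.21567543 -0.46265274 -1.00524656]
```

View pics/g.png

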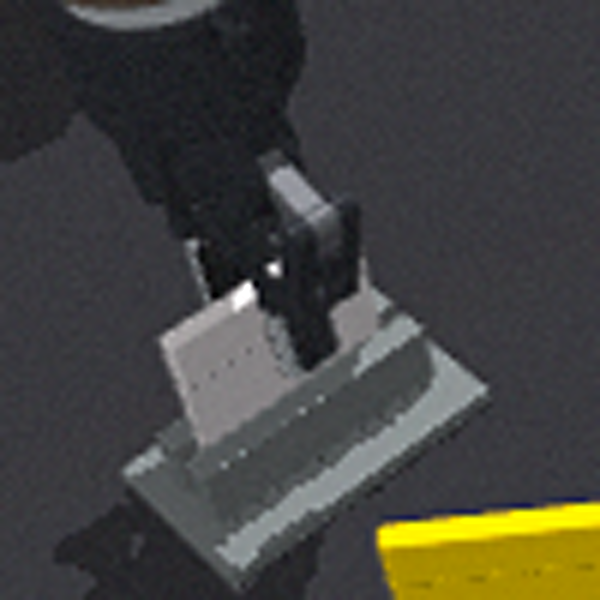

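The picture shows the fingers straddling the bar, clear of the stand. Closing now.

Emit:
{"api": "carry_out", "payload": {"moves": "0 0 0 0 0 0 5;0 0 0 0 0 0 5;0 0 0 0 0 0 5;0 0 0 0 0 0 5;0 0 0 0 0 0 5;0 0 0 0 0 0 5;0 0 0 0 0 0 5;0 0 -5 0 0 0 5;0 0 -15 0 0 0 5;0 0 -30 0 0 0 5;0 0 -55 0 0 0 5;0 0 -90 0 0 0 5;0 0 -125 0 0 0 5;0 0 -155 0 0 0 5;0 0 -171 0 0 0 5;0 0 -171 0 0 0 5;0 0 -171 0 0 0 5", "force": 60}}

```text
time: 3.9
ee_pos: [0.4024, -0.2616, 0.2508]
tcp_rot: [180.0, 0.0, 75.8]
wrist_force: [-0.4, -0.1, -0.6]
opening: 0.0092
grasp_force: 58.6
```

```bash
python3 - <<'E'
from h import *
from workcell import bot
o=bot.get_obs();print(o["ee_pos"],o["tcp_rot"],o["opening"],o["wrist_force"],o["grasp_force"])
print(rel([.4024,-.2613,.25],75.8,[.5395,.1045,.25],99.4))
E
```

```text
[ 0.40236521 -0.2615907   0.25076475] [1.79976292e+02 6.92624039e-03 7.58165033e+01] 0.009186990796389552 [-0.41290786 -0.14199201 -0.56943302] 58.613691329956055
(array([388.3,  43.2,   0. ]), 'turn z', -23.6)
```

Emit:
{"api": "carry_out", "payload": {"moves": "8 1 0 0 0 -.5 5;25 3 0 0 0 -1.5 5;55 6 0 0 0 -3.5 5;95 11 0 0 0 -6 5;135 15 0 0 0 -8.2 5;175 19 0 0 0 -10.6 5;215 24 0 0 0 -13 5;255 28 0 0 0 -15.5 5;295 33 0 0 0 -18 5;330 37 0 0 0 -20 5;358 40 0 0 0 -21.8 5;376 42 0 0 0 -22.9 5;385 43 0 0 0 -23.4 5;388 43.2 0 0 0 -23.6 5;388.3 43.2 0 0 0 -23.6 5;388.3 43.2 0 0 0 -23.6 5;388.3 43.2 0 0 0 -23.6 5"}}

```text
time: 5.6
ee_pos: [0.5392, 0.1035, 0.251]
tcp_rot: [180.0, 0.0, 99.3]
wrist_force: [0.3, -0.6, -0.9]
opening: 0.0089
grasp_force: 58.5
```

```bash
cat > see.py <<'E'
from h import *
from workcell import bot
import sys
o=bot.get_obs();print(o["time"],o["ee_pos"],o["tcp_rot"],o["opening"],o["wrist_force"],o["grasp_force"])
I={n:np.ascontiguousarray(bot.camera(n)["img"][:,:,::-1]) for n in CAM}
for n in CAM: cv2.imwrite(f"pics/{sys.argv[1]}_{n}.png",I[n])
Y=np.radians(9.4);ux=np.array([np.cos(Y),np.sin(Y),0]);uy=np.array([-np.sin(Y),np.cos(Y),0])
foot=o["ee_pos"]-[0,0,.071];m=np.array([.5395,.1045,.108])
L=[((foot+s*.04*uy+h),(foot+s*.04*uy+h+[0,0,.082])) for s in(-1,1) for h in(0,)]+[(foot-.04*uy,foot+.04*uy)]
M=[(m+a*.01*ux-.04*uy,m+a*.01*ux+.04*uy) for a in(-1,1)]
def ov(n,x,y,w,h,f):
    im=cv2.resize(I[n][y:y+h,x:x+w],None,fx=f,fy=f,interpolation=cv2.INTER_CUBIC)
    for S,c in((L,(0,0,255)),(M,(0,200,0))):
        for a,b in S:
            for q in proj(n,line(a,b,50)): cv2.circle(im,tuple(int(v) for v in (q+.5-[x,y])*f),0,c,-1)
    return im
a=ov("scene",270,90,95,145,4);b=ov("top",225,150,130,100,3)
C=np.zeros((600,800,3),np.uint8);C[:a.shape[0],:a.shape[1]]=a;C[:b.shape[0],400:400+b.shape[1]]=b
cv2.imwrite(f"pics/{sys.argv[1]}_ov.png",C)
E
python3 see.py a
```

```text
5.6 [0.53919579 0.10345702 0.25095205] [1.79979864e+02 3.66260998e-03 9.93377620e+01] 0.008853220471216902 [ 0.30213817 -0.57294892 -0.91917664] 58.54338526725769
```

View pics/a_ov.png

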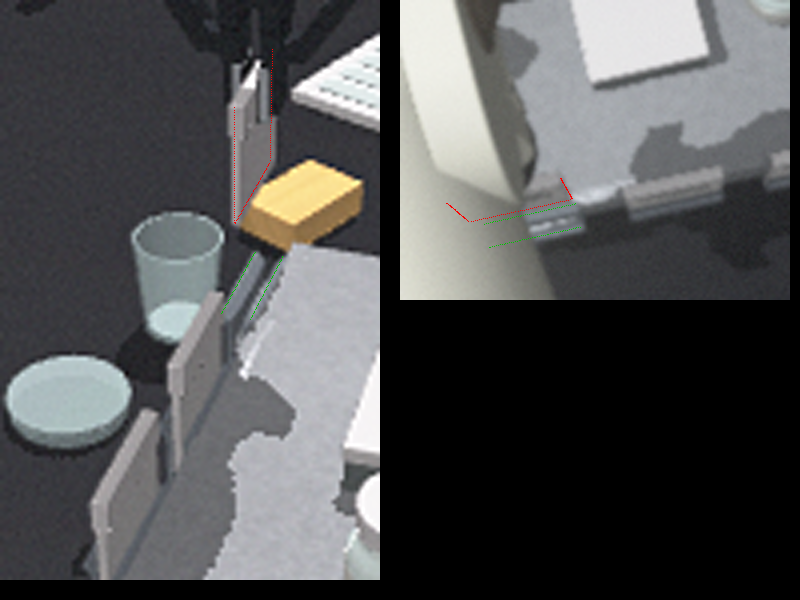

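The picture shows the held holder above the empty clip with its near bottom corner at (237,222), matching the prediction. The top view is hidden by the arm. I refine its place in the hand from the scene camera.

```bash
cat >> h.py <<'E'
def held(G,tcp,yaw):
    def mod(p):
        r=R.from_euler("ZX",[yaw+p[2],p[3]],degrees=True).as_matrix()
        P=lambda y,z:r@np.array([.0025,y,z])
        L=[(P(-.04,-.071),P(.04,-.071)),(P(-.04,-.071),P(-.04,-.012)),(P(.04,-.071),P(.04,-.012))]
        c=tcp+R.from_euler("z",yaw,degrees=True).apply([0,p[0],p[1]])
        return np.vstack([line(a,b,40) for a,b in L])+c
    return fit(G,mod,[(-.006,.006),(-.006,.006),(-4,4),(-4,4)],("scene",))
E
python3 - <<'E'
from h import *
np.set_printoptions(precision=4,suppress=True)
G={"scene":grad(cv2.imread("pics/a_scene.png"))}
print(held(G,np.array([.5392,.1035,.2510]),9.35))
print(rel([.5395,.1045,.25],99.4,[.5395,.1045,.189],99.4))
E
```

```text
(array([-0.0053, -0.0008, -3.4602, -3.4504]), np.float64(14.58211898803711))
(array([ 0., -0., 61.]), 'turn z', 0.0)
```

```bash
cat >> h.py <<'E'
def held2(G,tcp,yaw,roll=3,cams=("scene",)):
    def mod(p):
        Rz=R.from_euler("z",yaw,degrees=True)
        r=(Rz*R.from_euler("x",p[2],degrees=True)).as_matrix()
        P=lambda x,y,z:r@np.array([x,y,z])
        L=[]
        for a,b in(((.0025,-.04,-.071),(.0025,.04,-.071)),((.0025,-.04,-.071),(.0025,-.04,-.012)),((.0025,.04,-.071),(.0025,.04,-.012)),
          ((-.0025,-.04,-.071),(-.0025,-.04,-.011)),((.005,-.04,-.01),(.005,-.04,.011)),((-.005,-.04,-.01),(-.005,-.04,.011)),((.005,.04,-.01),(.005,.04,.011))):
            L.append(line(P(*a),P(*b),40))
        return np.vstack(L)+tcp+Rz.apply([0,p[0],p[1]])
    b=[(-.008,.008),(-.006,.006),(-roll-.001,roll+.001)]
    p,s=fit(G,mod,b,cams);return p,s,mod
E
python3 - <<'E'
from h import *
np.set_printoptions(precision=4,suppress=True)
I=cv2.imread("pics/a_scene.png");G={"scene":grad(I)}
t=np.array([.5392,.1035,.2510])
p0,s0,m0=held2(G,t,9.4,0);p,s,m=held2(G,t,9.4,4);print(p0,s0,p,s)
x,y,k=315,95,11
A=[]
for X in(m0(p0),m(p)):
    im=cv2.resize(I[y:y+54,x:x+35],None,fx=k,fy=k,interpolation=cv2.INTER_CUBIC)
    for q in proj("scene",X):cv2.circle(im,tuple(int(v) for v in (q+.5-[x,y])*k),1,(0,0,255),-1)
    A.append(im)
cv2.imwrite("pics/fit.png",np.hstack(A))
E
```

```text
[-0.001  -0.0035 -0.001 ] 11.864083290100098 [-0.0003 -0.0034 -4.0008] 12.083114624023438
```

View pics/fit.png

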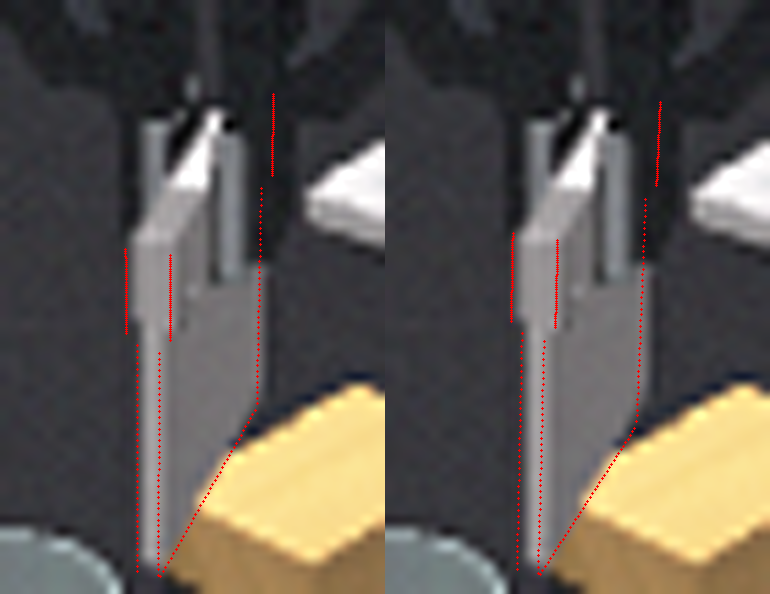

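With no roll the model fits within about 1–2 mm, so the holder sits straight in the hand. I lower it to just above the mouth, then into the flare.

Emit:
{"api": "carry_out", "payload": {"moves": "0 0 10 0 0 0 5;0 0 28 0 0 0 5;0 0 44 0 0 0 5;0 0 54 0 0 0 5;0 0 58 0 0 0 5;0 0 61 0 0 0 5;0 0 64 0 0 0 5;0 0 67 0 0 0 5;0 0 70 0 0 0 5;0 0 70 0 0 0 5;0 0 70 0 0 0 5"}}

```text
time: 6.8
ee_pos: [0.5393, 0.1043, 0.1807]
tcp_rot: [180.0, 0.0, 99.4]
wrist_force: [0.9, 0.2, -0.2]
opening: 0.009
grasp_force: 58.5
```

```bash
python3 see.py b
```

```text
6.8 [0.5393317  0.10432949 0.18074506] [1.79996840e+02 4.96713576e-04 9.94175691e+01] 0.008951643344555945 [ 0.89573974  0.17156234 -0.19287457] 58.548858761787415
```

View pics/b_ov.png

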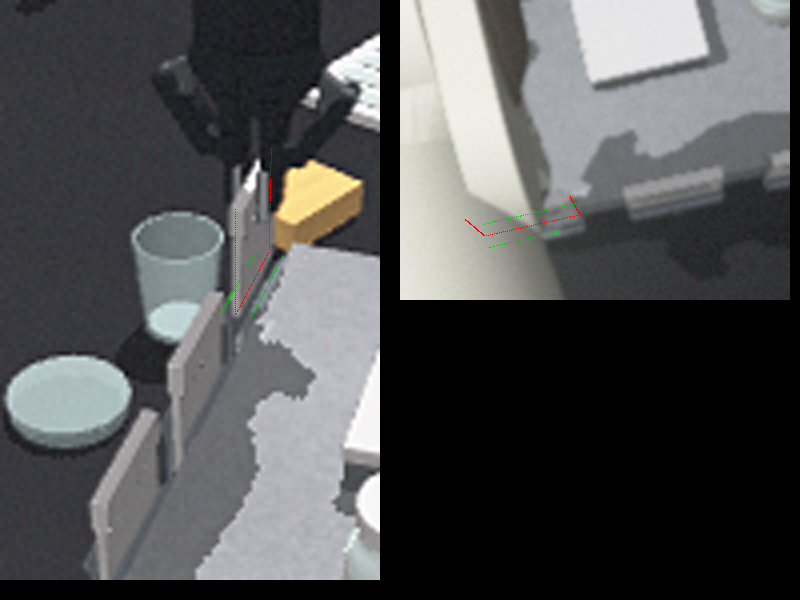

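The picture shows the lower edge at the mouth, between lip and back plate, with its near end at (237,312) level with the mouth's. I carry on down to just above the strip.

Emit:
{"api": "carry_out", "payload": {"moves": "0 0 3 0 0 0 5;0 0 6 0 0 0 5;0 0 9 0 0 0 5;0 0 12 0 0 0 5;0 0 15 0 0 0 5;0 0 18 0 0 0 5;0 0 20 0 0 0 5;0 0 20 0 0 0 5;0 0 20 0 0 0 5"}}

```text
time: 7.8
ee_pos: [0.5393, 0.1043, 0.1607]
tcp_rot: [180.0, -0.0, 99.4]
wrist_force: [-1.0, 0.3, -0.5]
opening: 0.0088
grasp_force: 58.5
```

Emit:
{"api": "carry_out", "payload": {"moves": "0 0 2 0 0 0 5;0 0 4 0 0 0 5;0 0 6 0 0 0 5;0 0 8 0 0 0 5;0 0 8 0 0 0 5;0 0 8 0 0 0 5"}}

```text
time: 8.4
ee_pos: [0.5395, 0.1043, 0.153]
tcp_rot: [180.0, -0.0, 99.4]
wrist_force: [-0.7, -0.2, 4.5]
opening: 0.0092
grasp_force: 59.3
```

Emit:
{"api": "carry_out", "payload": {"moves": "0 0 1.5 0 0 0 5;0 0 3 0 0 0 5;0 0 4.5 0 0 0 5;0 0 6 0 0 0 5;0 0 6 0 0 0 5;0 0 6 0 0 0 5"}}

```text
time: 9.0
ee_pos: [0.5395, 0.1043, 0.147]
tcp_rot: [180.0, -0.0, 99.4]
wrist_force: [-0.6, -0.5, 6.3]
opening: 0.009
grasp_force: 59.7
```

Emit:
{"api": "carry_out", "payload": {"moves": "0 0 0.7 0 0 0 5;0 0 1.4 0 0 0 5;0 0 2 0 0 0 5;0 0 2 0 0 0 5;0 0 2 0 0 0 5"}}

```text
time: 9.5
ee_pos: [0.5396, 0.1044, 0.1459]
tcp_rot: [179.9, -0.0, 99.4]
wrist_force: [-1.4, -0.4, 12.6]
opening: 0.0089
grasp_force: 60.6
```

The force jumped from 6 to 12.6 N while the tool yielded 1 mm, so the strip is on its stop. I check alignment and steadiness.

Emit:
{"api": "carry_out", "payload": {"moves": "0 0 0 0 0 0 5;0 0 0 0 0 0 5;0 0 0 0 0 0 5;0 0 0 0 0 0 5;0 0 0 0 0 0 5"}}

```text
time: 10.0
ee_pos: [0.5396, 0.1044, 0.1459]
tcp_rot: [179.9, -0.0, 99.4]
wrist_force: [-1.1, -0.0, 12.3]
opening: 0.009
grasp_force: 60.6
```

```bash
python3 see.py c; python3 - <<'E'
from h import *
I=cv2.imread("pics/c_scene.png");x,y,k=290,120,9
im=cv2.resize(I[y:y+66,x:x+66],None,fx=k,fy=k,interpolation=cv2.INTER_CUBIC)
p=(.5395,.1045,9.42);u=np.array([-np.sin(np.radians(p[2])),np.cos(np.radians(p[2]))])
for s,c in((0,(0,0,255)),(.12,(0,255,0))):
    for q in proj("scene",pts(rect(np.array(p[:2])-s*u,p[2],.156))):cv2.circle(im,tuple(int(v) for v in (q+.5-[x,y])*k),0,c,-1)
cv2.imwrite("pics/c_crop.png",im)
E
```

```text
10.0 [0.53961977 0.10438129 0.14592448] [ 1.79899503e+02 -2.58550547e-03  9.94176210e+01] 0.008988475752326905 [-1.11107097 -0.04780332 12.25339355] 60.622939467430115
```

View pics/c_crop.png

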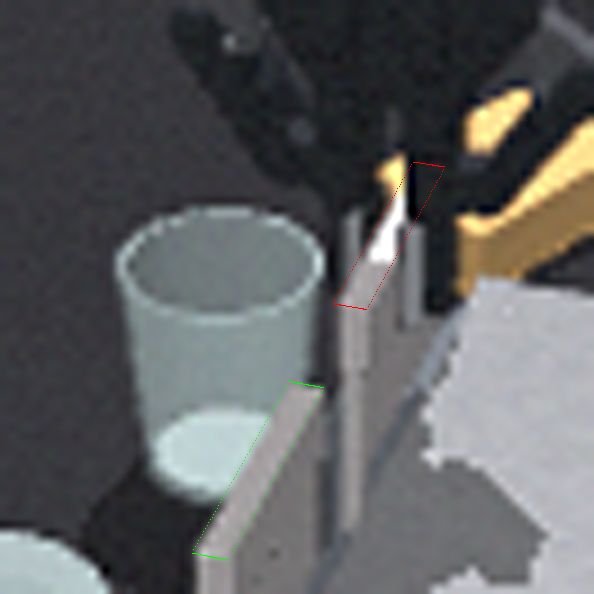

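The held holder's near end is at about (340–370, 305), on the predicted seated outline and level with its neighbours. The push is steady at 12 N.

```bash
python3 -c "
from workcell import bot
print(bot.job_done())"
```

```text
the job is handed in; nothing more can be done
None
```

The white label holder is in the leftmost (empty) clip, label outwards and ends level to about 1 mm. It is pressed onto the strip's stop at a steady 12 N and still held in the fingers; I handed the job in at about 10 s.

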